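Dim the lamp, then hold the amber ball's tray over the viewing pad

TASK

At this book conservation bench, first set the lamp's dimmer lever to the green mark and let go of it. Then lift the white tray by its handle, keep it level so that the loose amber ball stays in its pocket, and bring it over the round viewing pad, centred and about 10 cm above it. Finish while still holding the tray there, level and still, and leave everything else on the bench where it is.

Things in the scene. Friction and masses are not known exactly. Their poses are not given: they have to be found in the camera images.
- dimmer_lever (a joint): Angle of the lamp's dimmer lever (rad): a steel stalk with a red ball knob, 100 mm from its hinge axis to the knob's centre, on a grey box. 0 = against its stop, leaning 0.8 rad towards the box's -x side; 0.8 = upright; 1.6 = leaning 0.8 rad to the box's +x side. It stands pointing at the green mark at 0.5. It has friction (about 1.5 N at the knob moves it) and stays where it is left.
- lever_knob (a point): Centre of the lever's red ball knob, 26 mm in diameter; the stalk below it is 10 mm thick. Free on all sides above the box's two discs.
- lever_hinge (a point): Point on the lever's hinge axis, fixed to the grey box (130 x 80 mm, 60 mm high), at the height of the box's top, 60 mm above the table. x: the direction in which the lever swings as its joint value grows (level); y: along the hinge axis; z up. On either side of the stalk (20 mm off) a thin upright aluminium disc of 52 mm radius about the hinge carries the green mark.
- green_mark (a point): The bright green mark on the rims of the discs, given midway between the two discs, 52 mm from the hinge axis. The lever is set when its stalk passes over it (joint 0.5). The mark is a 10 mm wide block on each disc.
- tray_grip (a point): Centre of the tray's handle: a level wooden bar, 136 mm long along its x axis, 14 mm wide (y) and 14 mm high, carried by a thin steel post at either end (inner faces 60 mm from the centre), 87 mm above the tray's underside. The loose white tray below is 140 x 90 mm (x, y) with a 14 mm high edge; tray and ball weigh about 0.24 kg, balanced about this point. z up.
- tray_bottom (a point): Centre of the tray's underside (on the table at the start); same axes as tray_grip, z is the tray's upright.
- tray_pocket (a point): Where the ball's centre is when it lies in the middle of its pocket: 19 mm above the tray's underside, straight below the handle. The pocket is a blue ring, 26 mm inner and 40 mm outer diameter, standing 4.5 mm above the tray's floor.
- ball_center (a point): Centre of the loose amber-orange ball, 30 mm in diameter, about 15 g. It rolls a few mm within the pocket and runs over the ring if the tray is tipped or jerked.
- tray: The tray as a whole; its origin is the same point as tray_bottom.
- pad: Round viewing pad fixed to the table: blue middle, white border, 160 mm in diameter, 4 mm thick; origin at the centre of its underside.
- book: Bystander: closed green book, 150 x 200 mm, 42 mm high, lying flat; origin under its centre.
- jar: Bystander: closed jar, 56 mm in diameter, 75 mm high; origin under its centre.
- cork_block: Bystander: cork block, 70 x 45 mm, 28 mm high; origin under its centre.
- brush: Bystander: flat brush with a wooden handle, lying along its x axis; origin under its centre.
- eraser: Bystander: white eraser, 50 x 22 mm, 14 mm high; origin under its centre.
- folder: Bystander: white bone folder, a flat blade 140 x 22 mm, 6 mm thick, lying along its x axis; origin under its centre.
- weight: Bystander: knobbed brass weight, 60 mm in diameter, 68 mm high; origin under its centre.
There are look-alikes about, which are no part of the job. Of the things like the part that bears dimmer_lever, leave any that is pink; of the rest the larger one is meant.

How it is judged:
By the outcome, as a careful person would: the job done as asked, in the order asked, and still so for the second after the job is handed in, while the arm keeps its last pose, push and grip.
It also fails if it takes over 72 s, if anything falls off the work surface, if the arm or the gripper's body presses on something with over 40 N, if the wrist force passes 120 N, or if a joint passes its speed limit or range.

ROBOT

A 6-joint arm with a two-finger parallel gripper is mounted at the origin on the work surface. World frame = base frame: x ahead of the robot, y to its left, z up, the work surface at z = 0. Lengths are in m, angles in rad, forces in N, time in s.
With the tool pointing down it reaches from about 0.375 to 0.825 m from the base axis. Payload 5.5 kg.
Tool frame: the origin (TCP) lies at the very end of the fingers, on their centre line; the grasp point (between the pads) lies 19 mm behind it; z points along the fingers, x is the direction in which the jaws open and shut, and the axes are right-handed (so a half turn about z gives the same grasp; the last joint's range is limited). The gripper opens to 85 mm and grips with 20 to 120 N. Pads are 22 mm wide; open, the fingers measure 114 mm over their backs; the gripper's body (76 mm by 85 mm) begins 54 mm behind the grasp point. The pads swing forward as they close: fully open they stand 13 mm farther back than shut.
Start: joints at [-1.251, 0.314, -0.047, 1.21, 0, 1.571], TCP at [0.189, -0.57, 0.231] pointing down, gripper open.
Joint ranges: [-2.67, 2.67], [-0.69, 1.73], [-1.03, 1.25], [-2.08, 2.16], [-1.42, 1.45], [-3.14, 3.14]. Speed limits (rad/s): [2.39, 2.39, 3.01, 3.14, 3.14, 3.14].

INTERFACE

Orientations are given as [roll, pitch, yaw] about the fixed x, y, z axes, in that order (R = Rz(yaw) Ry(pitch) Rx(roll)).
In Python, from station import ctrl, read_camera, close_job gives the robot as it stands.
- The arm moves only by the shell command python3 -m handwheel 'ROWS' [OPENING] [FORCE]. ROWS is JSON, one flat list of numbers, 4 for each row, row after row: the shift along the world's x, y, z in mm, then the turn about the world's z in rad. A call has 1 to 20 rows; each row is the pose to reach, as a shift and turn from the pose commanded when the call began; what a row does not reach only later rows make up. A row lasts 1/12 s, in which the tool goes at most 41.7 mm and 7.16 degrees, less where a joint would pass 70% of its speed; a pose out of reach is approached as far as the arm can. A call with a gripper value outside its range is refused whole. OPENING is the closure, from 0 (fully open) to 1 (shut), set as the call begins (- or left out, the last holds). The fingers move at their own pace and stop on an object; FORCE is the grip in N (left out, the last holds). Time passes only in rows, so rows that repeat a pose let the fingers close. It gives the time, the measured TCP pose, the force and the opening at its end, in the units of the state.
- ctrl.get_obs(): the state, without advancing time (a new reading comes with each control period).
- read_camera(name): name is "scene" or "side" or "wrist"; returns a dict with "pixels" (420x560x3 uint8, red, green, blue), "mtx" (3x3 intrinsics, pixels), "dist_coeffs" ([k1, k2, p1, p2, k3] as OpenCV has them; the pictures are not rectified), "origin" and "orientation" of the camera in the world. Camera axes: x right, y up, looking along -z (the intrinsics and any distortion apply to the point x, -y, -z); pixel columns grow to the right and rows downward; lengths in m; the calibration is good to about 2 mm. A picture is of the moment at which its call begins. There is no depth.
- close_job(): hands the job in, once; it reports no verdict.
The state is a dict: "time": time; "q": joint angles; "qvel": joint speeds; "effort": joint torques, N m; "eef_pos": TCP position; "orientation": TCP orientation; "force": force on the tool from outside, world axes, zero at the start; "wrist_torque": the same for the moment, N m; "grip_width": finger opening in m.
Only numpy, scipy, OpenCV 4.12 (cv2) and the standard library are available. Lean on these libraries where they do the work, as an engineer would, in place of code of your own. Each camera call takes 0.05 s, during which the arm holds its last target.

## Working session

There is one attempt and no reset: what is moved stays moved. The work goes in short steps, Python scripts to look and compute and a shell command to move; the robot and the scene stay as the last step left them, time stands still between calls to the robot, and variables do not carry over. Pictures are saved under pics/ and viewed, and the job is handed in when it is done.

```bash
mkdir -p pics; ls; cat > h.py <<'E'
import numpy as np, cv2, pickle
from station import ctrl, read_camera
def snap(n,tag):
    c=read_camera(n); pickle.dump(c,open(f'pics/{tag}.pkl','wb'))
    cv2.imwrite(f'pics/{tag}.png',c['pixels'][:,:,::-1]); return c
def load(tag): return pickle.load(open(f'pics/{tag}.pkl','rb'))
def crop(tag,u0,v0,u1,v1,s):
    c=load(tag)['pixels'][v0:v1,u0:u1,::-1]
    cv2.imwrite(f'pics/{tag}_c{u0}_{v0}.png',cv2.resize(c,None,fx=s,fy=s,interpolation=cv2.INTER_CUBIC))
def Rm(c):
    o=np.array(c['orientation'],float)
    if o.shape==(3,3): return o
    from scipy.spatial.transform import Rotation as R
    return R.from_euler('xyz',o).as_matrix()
def ray(c,u,v):
    p=cv2.undistortPoints(np.array([[[u,v]]],float),np.array(c['mtx'],float),np.array(c['dist_coeffs'],float))[0,0]
    d=Rm(c)@np.array([p[0],-p[1],-1.]); return np.array(c['origin'],float),d/np.linalg.norm(d)
def atz(c,u,v,z):
    o,d=ray(c,u,v); return o+d*(z-o[2])/d[2]
def tri(*obs):
    A=np.zeros((3,3));b=np.zeros(3);L=[]
    for c,u,v in obs:
        o,d=ray(c,u,v);P=np.eye(3)-np.outer(d,d);A+=P;b+=P@o;L.append((o,d))
    x=np.linalg.solve(A,b); return x,[np.linalg.norm((np.eye(3)-np.outer(d,d))@(x-o))*1000 for o,d in L]
def proj(c,X):
    p=Rm(c).T@(np.array(X,float)-np.array(c['origin'])); p=np.array([p[0],-p[1],-p[2]])
    return cv2.projectPoints(p.reshape(1,1,3),np.zeros(3),np.zeros(3),np.array(c['mtx'],float),np.array(c['dist_coeffs'],float))[0][0,0]
E
python3 - <<'E'
from h import *
for n in ['scene','side','wrist']:
    c=snap(n,n+'0'); print(n,c['origin'],c['orientation'],c['mtx'],c['dist_coeffs'])
print(ctrl.get_obs())
E
```

```text
pics
scene [ 1.47464707 -0.14271238  1.4614997 ] [ 6.10465686e-01 -1.27209848e-03  1.30642628e+00] [[530.61652339   0.         279.90646497]
 [  0.         530.61652339 203.10879012]
 [  0.           0.           1.        ]] [-0.12866803  0.          0.          0.          0.        ]
side [-0.04494856  0.65179581  0.63381489] [ 0.98983036  0.02455028 -2.36329075] [[381.3360228    0.         279.00019651]
 [  0.         381.3360228  207.68737062]
 [  0.           0.           1.        ]] [-0.03595662  0.          0.          0.          0.        ]
wrist [ 0.26560662 -0.54438247  0.37370881] [-3.23844878e-01  7.70669030e-04 -1.25175076e+00] [[316.35510629   0.         279.26066832]
 [  0.         316.35510629 206.06966198]
 [  0.           0.           1.        ]] [0.01842524 0.         0.         0.         0.        ]
{'time': 0.15, 'q': array([-1.25102234e+00,  3.14082607e-01, -4.78583409e-02,  1.21022168e+00,
        2.15964414e-05,  1.57080964e+00]), 'qvel': array([ 0.00108196, -0.00182849,  0.00344438, -0.00152061,  0.00101586,
       -0.00046424]), 'effort': array([-5.96057339e-05, -5.40044975e+01,  3.40059865e+01,  1.32692975e-02,
        5.78249069e-05, -8.81186111e-06]), 'eef_pos': array([ 0.18847311, -0.56914413,  0.23061731]), 'orientation': array([-3.14157108e+00,  1.36630661e-03, -1.25103565e+00]), 'force': array([-0.03926494,  0.8896143 , -0.83337564]), 'wrist_torque': array([ 0.02665677,  0.01349948, -0.02296946]), 'grip_width': 0.08517283582776031}
```

View pics/scene0.png

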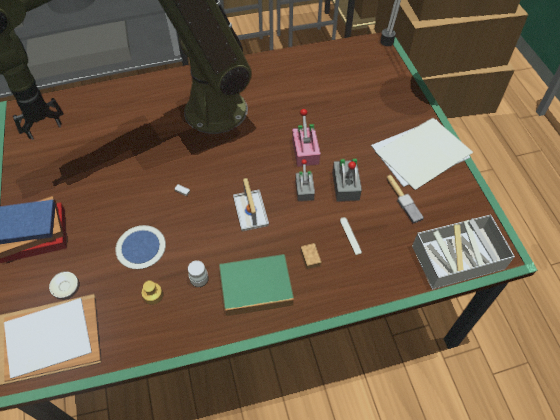

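View pics/side0.png

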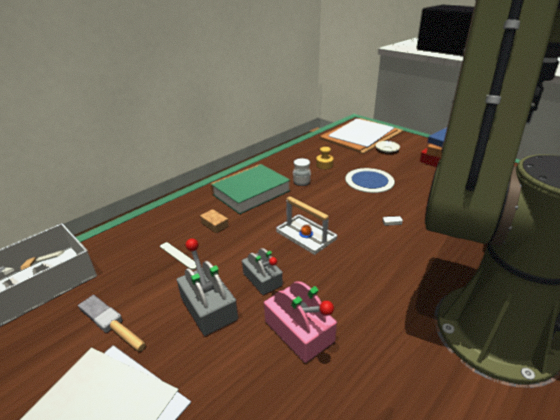

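View pics/wrist0.png

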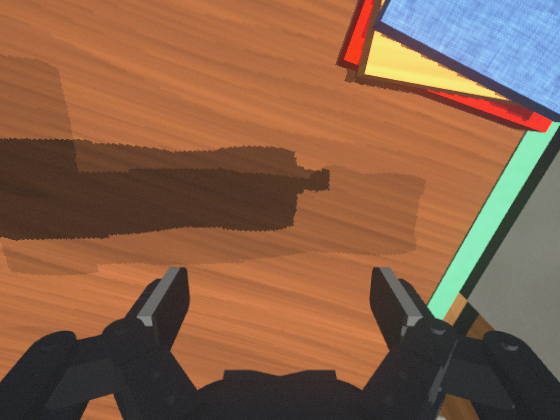

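The large grey box is at scene (347,180) and side (207,297). The small grey and the pink ones are look-alikes. The tray is at scene (250,208) and the pad at (141,246).

```bash
python3 - <<'E'
from h import *
crop('scene0',285,140,385,215,7); crop('side0',160,225,260,335,6); crop('scene0',220,170,285,235,9);crop('side0',265,185,350,260,8)
E
```

```text
(no output)
```

View pics/scene0_c285_140.png

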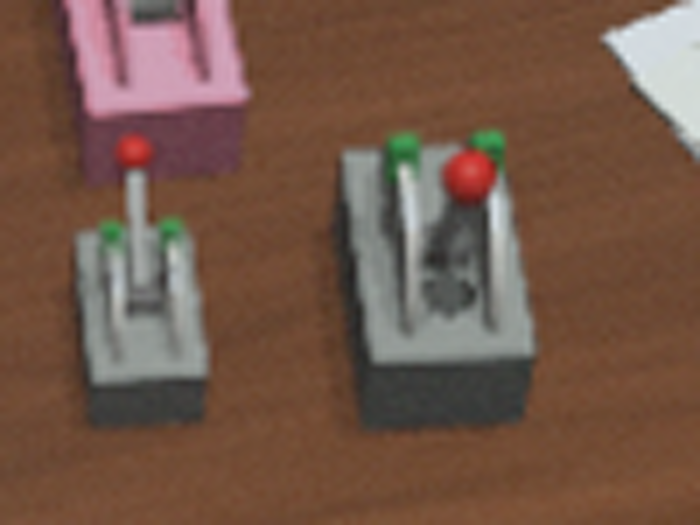

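View pics/side0_c160_225.png

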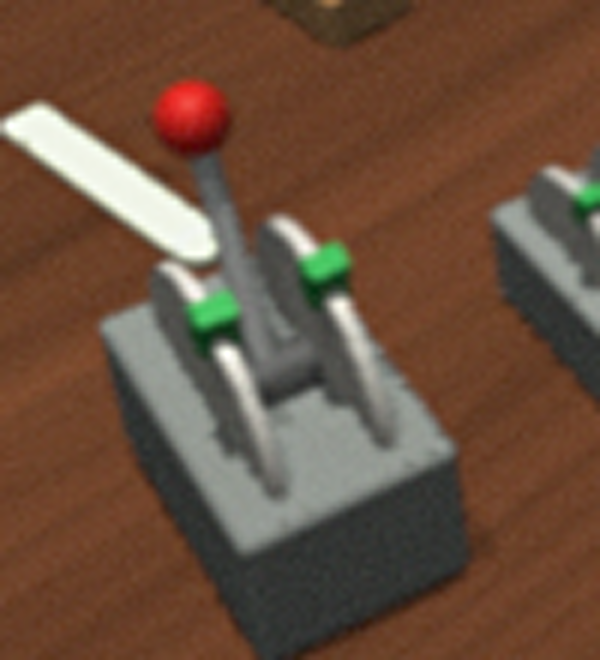

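View pics/scene0_c220_170.png

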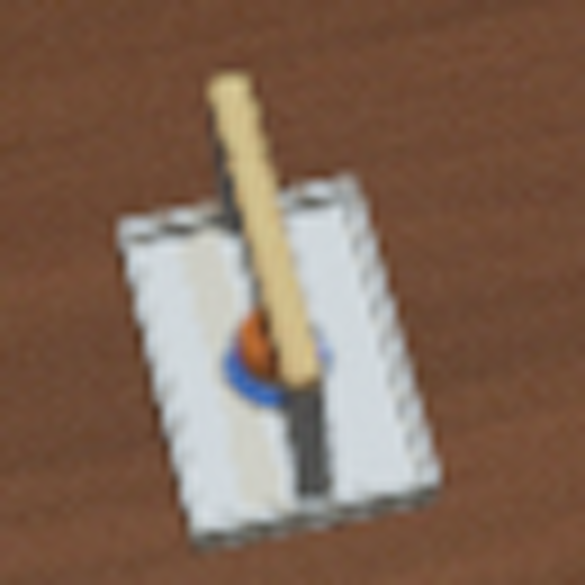

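View pics/side0_c265_185.png

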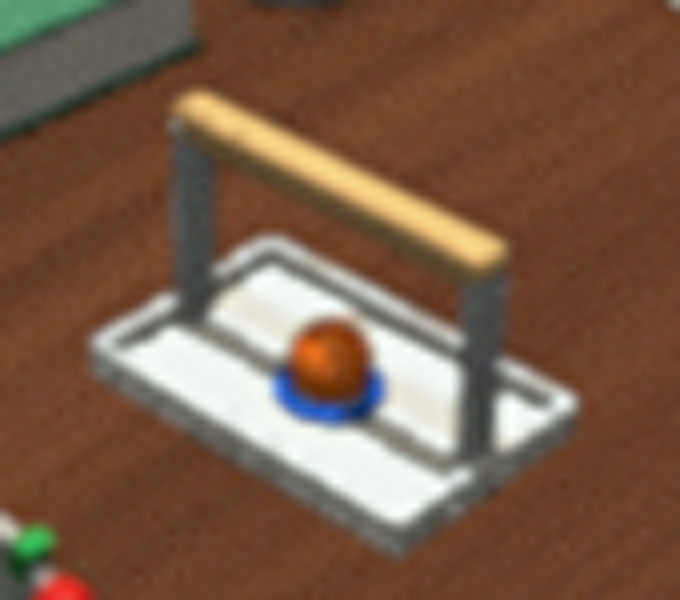

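```bash
cat > m.py <<'E'
from h import *
S=load('scene0');D=load('side0')
def cv(u0,v0,s): return lambda p:((p[0]+.5)/s-.5+u0,(p[1]+.5)/s-.5+v0)
a=cv(285,140,7);b=cv(160,225,6);t=cv(220,170,9);w=cv(265,185,8)
k,r=tri((S,*a((470,177))),(D,*b((192,118)))); print('knob',k,r)
for n,z,ps,f,c in [('box S',.06,[(343,150),(375,362),(533,355)],a,S),('box D',.06,[(103,325),(248,555),(455,450)],b,D),
  ('tray S',.014,[(122,222),(350,180),(438,488),(198,538)],t,S),('tray D',.014,[(95,345),(270,238),(578,402),(400,530)],w,D)]:
    P=np.array([atz(c,*f(p),z) for p in ps]);print(n,P[:,:2].round(4).tolist(),'sides',np.linalg.norm(np.diff(P,axis=0),axis=1).round(4))
    if len(P)==4: print(' ctr',P.mean(0))
    else: print(' ctr',(P[0]+P[2])/2, 'long dir',np.degrees(np.arctan2(*(P[1]-P[0])[1::-1])))
for n,p,q in [('gL',(404,148),(215,313)),('gR',(489,145),(325,268))]: print(n,tri((S,*a(p)),(D,*b(q))))
for n,p,q in [('bar1',(232,85),(492,250)),('bar2',(300,380),(197,100))]: print(n,tri((S,*t(p)),(D,*w(q))))
for p in [(141,228),(141,266),(117,247),(166,246)]: print('pad',atz(S,*p,.004)[:2])
for p in [(370,170),(370,193),(346,180),(394.5,181)]: print('padD',atz(D,*p,.004)[:2])
E
python3 m.py; python3 -c "
from h import *
crop('scene0',105,215,180,280,8);crop('side0',335,155,405,205,9)"
```

```text
knob [0.51004236 0.35624578 0.15622521] [np.float64(0.10248417689801487), np.float64(0.10248417689800257)]
box S [[0.4068, 0.3384], [0.5327, 0.312], [0.5482, 0.3854]] sides [0.1287 0.0749]
 ctr [0.47749398 0.36189061 0.06      ] long dir -11.832536517123263
box D [[0.5456, 0.388], [0.4203, 0.4143], [0.4066, 0.3391]] sides [0.128  0.0764]
 ctr [0.47611959 0.36354427 0.06      ] long dir 168.13657016247072
tray S [[0.4212, -0.0191], [0.4245, 0.0681], [0.5667, 0.0657], [0.565, -0.0225]] sides [0.0872 0.1422 0.0883]
 ctr [0.49435115 0.02305245 0.014     ]
tray D [[0.5639, 0.066], [0.5634, -0.0228], [0.4231, -0.0203], [0.4237, 0.0705]] sides [0.0888 0.1403 0.0907]
 ctr [0.4935045  0.02334378 0.014     ]
gL (array([0.4614913 , 0.36581967, 0.11197488]), [np.float64(19.15421356154457), np.float64(19.154213561544623)])
gR (array([0.45932577, 0.36785824, 0.12257598]), [np.float64(19.070468044214635), np.float64(19.070468044214643)])
bar1 (array([0.42944447, 0.02455476, 0.09454917]), [np.float64(1.1739328354701597), np.float64(1.1739328354701155)])
bar2 (array([0.56001872, 0.01887792, 0.09255485]), [np.float64(0.6868697018152571), np.float64(0.6868697018153509)])
pad [ 0.46843195 -0.33953375]
pad [ 0.60937311 -0.35637507]
pad [ 0.52063479 -0.42394673]
pad [ 0.55747393 -0.26925395]
padD [ 0.57306811 -0.40804922]
padD [ 0.48630125 -0.27589276]
padD [ 0.59248974 -0.2934464 ]
padD [ 0.46926796 -0.39604456]
```

View pics/scene0_c105_215.png

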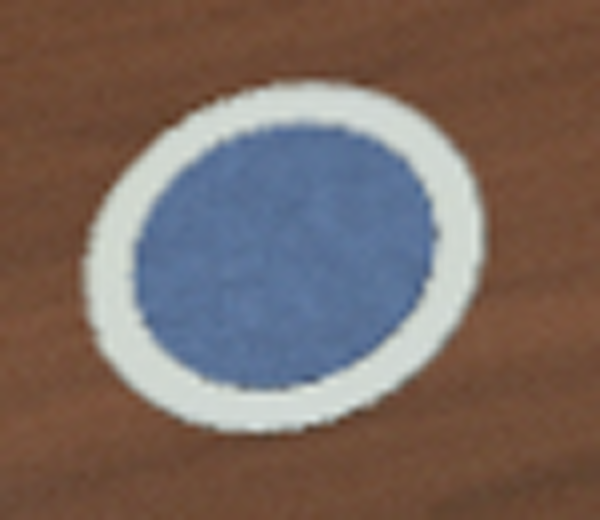

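View pics/side0_c335_155.png

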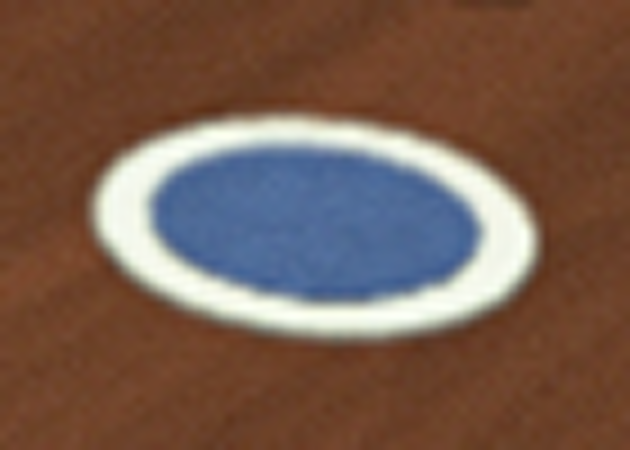

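```bash
cat >> m.py <<'E'
print('----')
for n,p,q in [('gL',(404,150),(325,268)),('gR',(489,147),(215,315))]: print(n,tri((S,*a(p)),(D,*b(q))))
from scipy.optimize import least_squares
for c,u0,v0,s,(x0,y0,x1,y1) in [(S,105,215,8,(60,60,510,450)),(D,335,155,9,(70,95,560,355))]:
    im=c['pixels'].astype(int); m=(im[:,:,2]>95).astype(np.uint8)
    M=np.zeros_like(m);sl=(slice(v0+y0//s,v0+y1//s),slice(u0+x0//s,u0+x1//s));M[sl]=m[sl]
    cs,_=cv2.findContours(M,cv2.RETR_EXTERNAL,cv2.CHAIN_APPROX_NONE);k=max(cs,key=cv2.contourArea)[:,0]
    P=np.array([atz(c,*p,.004)[:2] for p in k.astype(float)])
    print('pad',least_squares(lambda x:np.hypot(*(P-x[:2]).T)-x[2],[.53,-.34,.08]).x)
E
python3 m.py | sed '1,/----/d'
```

```text
gL (array([0.45683314, 0.34702131, 0.11595546]), [np.float64(0.04944117062446161), np.float64(0.04944117062444063)])
gR (array([0.4652473 , 0.38602458, 0.11599264]), [np.float64(0.37493005701039656), np.float64(0.37493005701028975)])
pad [ 0.53629527 -0.35043404  0.08026519]
pad [ 0.5385391  -0.35060911  0.08224847]
```

```bash
python3 -m handwheel '[30,40,10,0.1, 60,75,20,0.2, 85,110,30,0.3, 110,145,30,0.4, 132,180,30,0.5, 154,215,30,0.6, 176,250,30,0.7, 198,285,30,0.8, 218,320,30,0.9, 238,355,30,1.0, 250,390,30,1.044, 260,425,30,1.044, 270,460,30,1.044, 280,500,30,1.044, 285,540,30,1.044, 288,580,30,1.044, 290,620,30,1.044, 290,655,30,1.044, 290,690,30,1.044, 290,725,30,1.044]'; python3 -m handwheel '[5,30,0,0, 10,60,0,0, 15,90,0,0, 20,120,0,0, 25,150,0,0, 28,175,0,0, 31,195,0,0, 31,200,0,0, 31,200,0,0, 31,200,0,0]' 0.3; python3 - <<'E'
from h import *
c=snap('wrist','wrist1'); o=ctrl.get_obs(); print(o['q'],o['orientation'],o['force'],o['grip_width'])
for n,X in [('knob',(.510,.356,.156)),('hinge',(.477,.3627,.06)),('mark',(.461,.3665,.112))]: print(n,proj(c,X))
E
```

```text
time: 1.82
eef_pos: [0.4781, 0.1573, 0.2612]
orientation: [3.141, 0.0, -0.207]
force: [-0.3, 0.1, 0.3]
grip_width: 0.0855
time: 2.65
eef_pos: [0.5093, 0.3548, 0.2609]
orientation: [3.14, 0.0, -0.207]
force: [0.1, 0.2, -0.7]
grip_width: 0.0597
[ 6.08064122e-01  3.45182445e-01  6.41138006e-02  1.29067987e+00
 -4.39275037e-04  2.38634657e+00] [ 3.14059826e+00  3.32855184e-04 -2.07486078e-01] [-0.32190471  0.17845679  0.5842401 ] 0.05994309169246276
knob [280.3923175  201.49462156]
hinge [249.82302548 175.23633182]
mark [227.75027843 187.19153724]
```

View pics/wrist1.png

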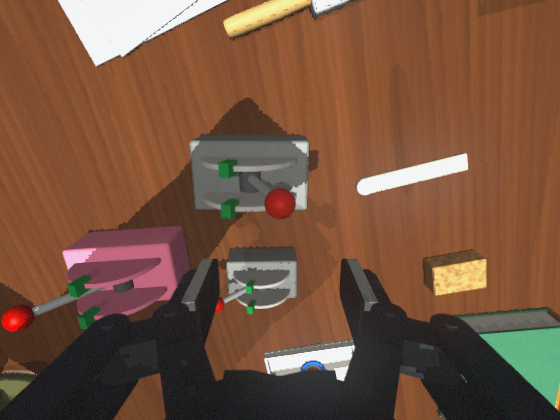

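```bash
python3 -m handwheel '[1,1,-30,0, 1,1,-60,0, 1,1,-90,0, 1,1,-110,0, 1,1,-120,0, 1,1,-124,0, 1,1,-124,0]' 0.3 20;python3 -m handwheel '[0,0,0,0, 0,0,0,0, 0,0,0,0, 0,0,0,0, 0,0,0,0, 0,0,0,0, 0,0,0,0]' 0.9 20; python3 - <<'E'
from h import *
snap('side','side2');snap('wrist','wrist2');snap('scene','scene2')
crop('side2',140,180,290,320,5)
print(ctrl.get_obs()['grip_width'])
E
```

```text
time: 3.28
eef_pos: [0.5106, 0.3555, 0.1373]
orientation: [3.141, 0.0, -0.208]
force: [-0.3, 0.1, -0.2]
grip_width: 0.0598
time: 3.87
eef_pos: [0.5116, 0.357, 0.1389]
orientation: [-3.14, -0.002, -0.207]
force: [0.7, -0.2, 5.6]
grip_width: 0.0244
0.0246835919337825
```

View pics/side2_c140_180.png

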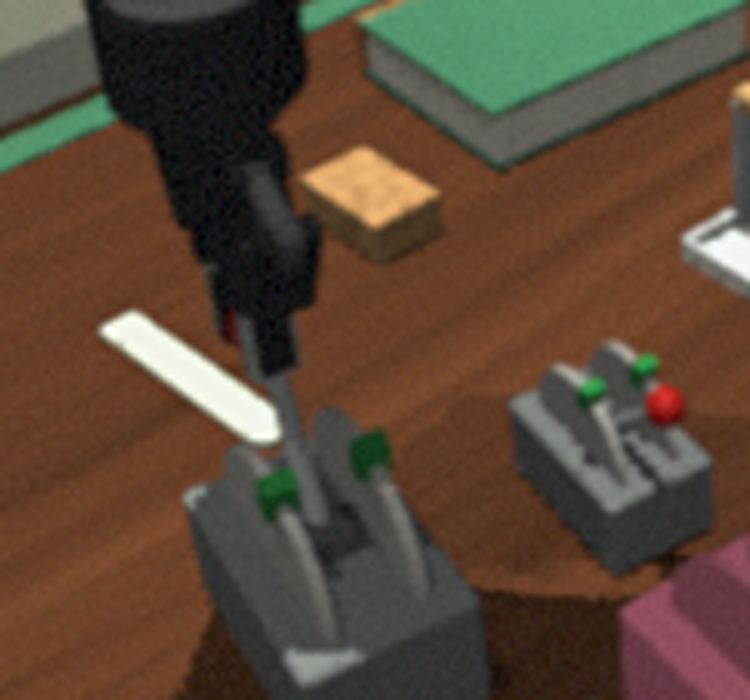

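View pics/wrist2.png

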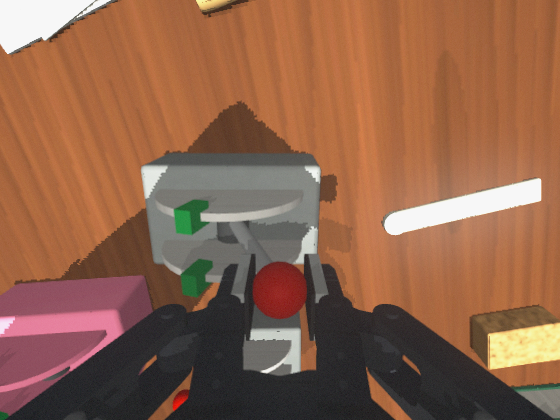

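```bash
python3 -m handwheel '[-5,1,0.9,0, -10,2,2.2,0, -16,3.3,4,0, -23,4.8,5,0, -31,6.5,5.7,0, -39,8.2,5.3,0, -46,9.7,4.7,0, -52,10.9,3.5,0, -57,12,2.4,0, -60,12.6,1.6,0, -62,13,1.2,0, -62,13,1.2,0, -62,13,1.2,0, -62,13,1.2,0]'; python3 - <<'E'
from h import *
snap('wrist','wrist3');snap('scene','scene3');snap('side','side3');crop('side3',140,180,290,320,5)
E
```

```text
time: 5.18
eef_pos: [0.4485, 0.3703, 0.1388]
orientation: [-3.14, 0.001, -0.206]
force: [1.9, 3.4, 5.9]
grip_width: 0.0247
```

View pics/side3_c140_180.png

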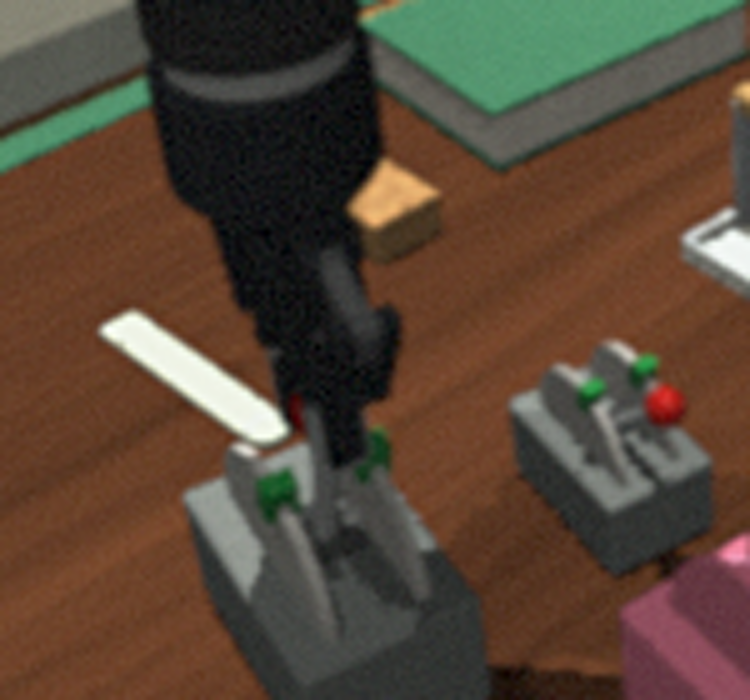

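View pics/wrist3.png

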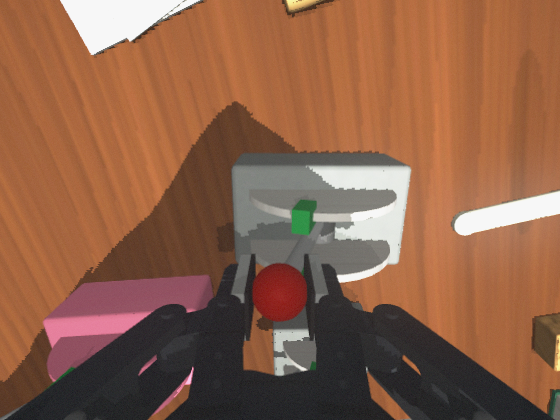

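```bash
python3 -m handwheel '[0,0,0,0, 0,0,0,0, 0,0,0,0, 0,0,0,0, 0,0,20,0, 0,0,50,0, 0,0,85,0, 0,0,110,0, 0,0,120,0, 0,0,120,0, 0,0,120,0]' 0.3; python3 - <<'E'
from h import *
snap('wrist','wrist4');snap('scene','scene4');snap('side','side4');crop('side4',140,200,270,320,6);crop('wrist4',200,100,380,240,4);crop('scene4',285,140,385,215,7)
E
```

```text
time: 6.25
eef_pos: [0.4484, 0.3692, 0.2577]
orientation: [3.141, 0.0, -0.207]
force: [0.3, -0.2, -0.6]
grip_width: 0.0596
```

View pics/side4_c140_200.png

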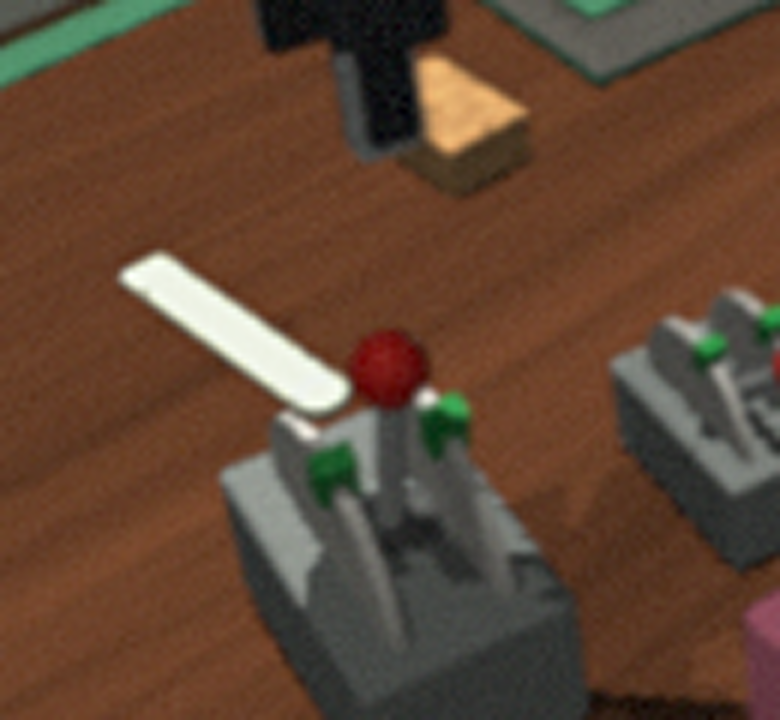

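View pics/wrist4_c200_100.png

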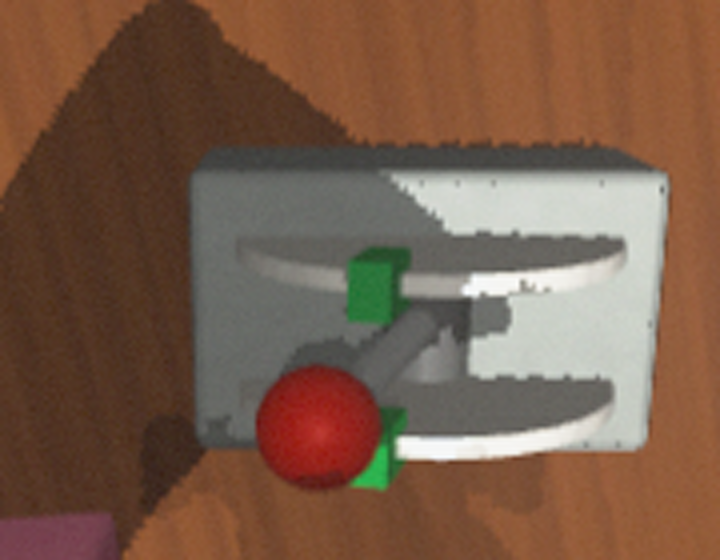

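View pics/scene4_c285_140.png

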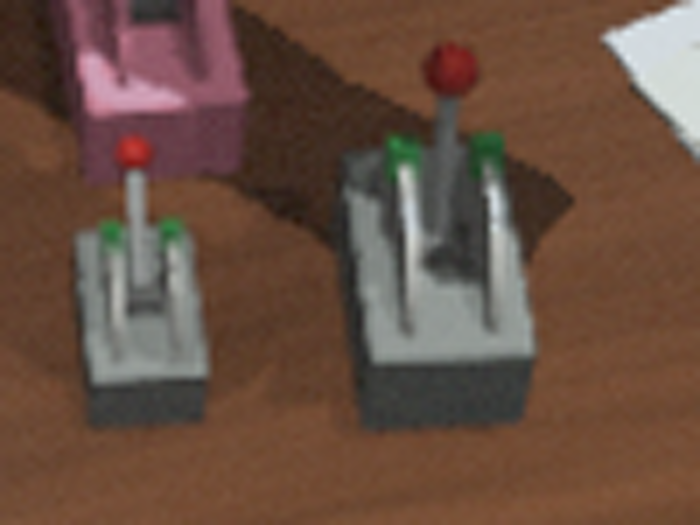

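```bash
python3 - <<'E'
from h import *
S=load('scene4');D=load('side4');W=load('wrist4')
def cv(u0,v0,s): return lambda p:((p[0]+.5)/s-.5+u0,(p[1]+.5)/s-.5+v0)
a=cv(285,140,7);b=cv(140,200,6);w=cv(200,100,4)
k,r=tri((S,*a((452,69))),(D,*b((389,369))),(W,*w((319,427))));print('knob',k,r)
print(tri((S,*a((452,69))),(D,*b((389,369)))))
P=np.array([atz(W,*w(p),.06)[:2] for p in [(193,171),(667,172),(648,450),(198,450)]]);print(P,P.mean(0),np.linalg.norm(np.diff(P,axis=0),axis=1))
for p in [(-.3),(-.25),(-.35)]:
    ex=np.array([.978,-.207,0]);h=np.array([.4768,.3627,.06]);X=h+.1*(np.sin(p)*ex+np.array([0,0,np.cos(p)]));print(p,X,proj(W,X),proj(S,X),proj(D,X))
print(w((319,427)),a((452,69)),b((389,369)))
c=P.mean(0)
for h in ([.4768,.3627],c):
    d=(k[:2]-h)@np.array([.978,-.207]);print('joint',.8+np.arctan2(d,k[2]-.06),np.hypot(d,k[2]-.06))
g1=atz(W,*w((373,290)),.06+.054*np.cos(.3))
print(g1, (g1[:2]-c)@np.array([.978,-.207]),(g1[:2]-c)@np.array([.207,.978]))
E
```

```text
knob [0.44798363 0.36908582 0.15762072] [np.float64(0.26570379363738444), np.float64(0.6866945024424794), np.float64(0.9188577412725503)]
(array([0.44793914, 0.36957681, 0.15734382]), [np.float64(0.15457808236817985), np.float64(0.15457808236820586)])
[[0.42302248 0.41309083]
 [0.54619899 0.38677479]
 [0.53152007 0.30970795]
 [0.40569783 0.3362095 ]] [0.47660984 0.36144577] [0.12595629 0.07845233 0.12858292]
-0.3 [0.44789812 0.36881727 0.15553365] [279.31705017 204.75822228] [348.90614307 149.83934329] [204.96312547 261.6029906 ]
-0.25 [0.45260389 0.36782126 0.15689124] [285.23350153 205.28969485] [349.14724037 150.69316293] [203.82342374 259.6831954 ]
-0.35 [0.44326459 0.36979798 0.15393727] [273.55428555 204.14095501] [348.66137708 149.05476526] [206.11164261 263.61048457]
(279.375, 206.375) (349.1428571428571, 149.42857142857142) (204.41666666666669, 261.0833333333333)
joint 0.5064951416821287 0.10198189449293046
joint 0.5058039771967421 0.10200322664011972
[0.46382672 0.38325579 0.11158817] -0.017016562802788127 0.01868409486874782
```

```bash
python3 -m handwheel '[3,-15,0,0.1, 6,-35,0,0.2, 10,-60,0,0.31, 14,-85,0,0.42, 18,-110,0,0.53, 22,-135,0,0.64, 25,-160,0,0.75, 28,-185,0,0.86, 31,-210,0,0.97, 34,-235,0,1.08, 37,-260,0,1.19, 40,-285,0,1.3, 43,-305,0,1.41, 45,-325,0,1.52, 46,-340,0,1.62, 46,-347,-20,1.72, 46,-347,-40,1.754, 46,-347,-58,1.754, 46,-347,-58,1.754, 46,-347,-58,1.754]'; python3 - <<'E'
from h import *
W=snap('wrist','wrist5')
for X in [(.426,.0242,.094),(.562,.0208,.094),(.494,.0225,.094),(.494,.0225,.019)]: print(proj(W,X))
E
```

```text
time: 8.07
eef_pos: [0.493, 0.0223, 0.1988]
orientation: [-3.137, 0.0, 1.547]
force: [0.9, 0.2, 1.4]
grip_width: 0.0602
[281.01748215 121.80667498]
[280.72618593 279.01181334]
[280.85813809 206.82789672]
[280.59731876 184.31295636]
```

View pics/wrist5.png

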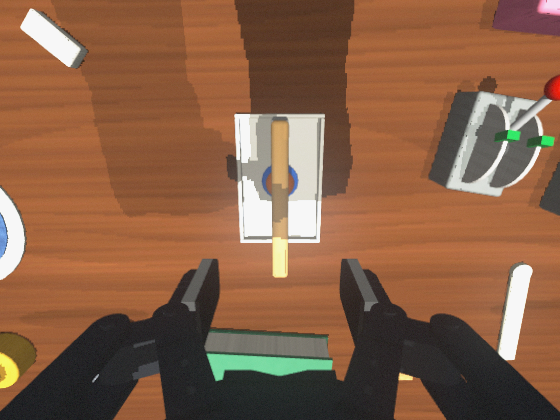

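```bash
python3 -m handwheel '[0,0,-20,0, 0,0,-45,0, 0,0,-70,0, 0,0,-95,0, 0,0,-110,0, 0,0,-122,0, 0,0,-129,0, 0,0,-131,0, 0,0,-131,0, 0,0,-131,0]' 0.3; python3 - <<'E'
from h import *
snap('wrist','wrist6');snap('side','side6');crop('side6',240,160,370,260,6)
E
```

```text
time: 8.95
eef_pos: [0.4955, 0.0225, 0.0705]
orientation: [3.14, -0.0, 1.547]
force: [0.4, -0.1, 0.6]
grip_width: 0.0597
```

View pics/wrist6.png

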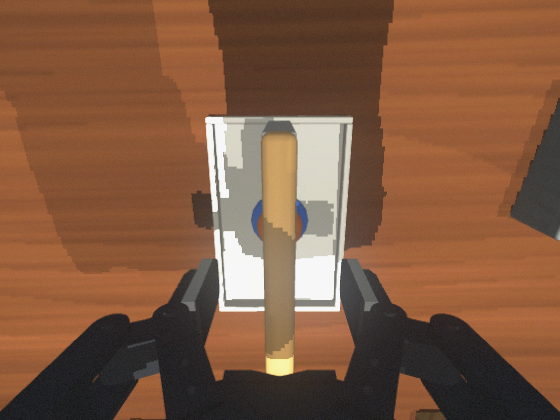

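View pics/side6_c240_160.png

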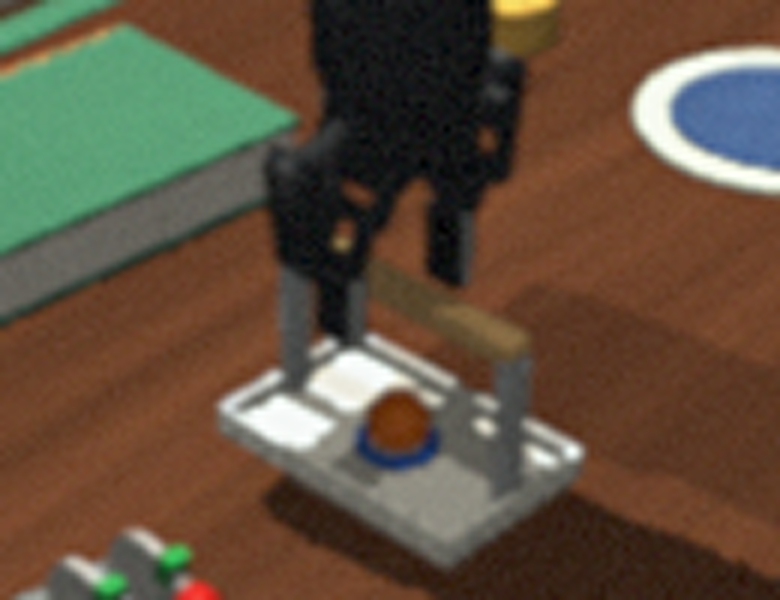

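```bash
python3 -m handwheel '[-2,0,-2,0, -2,0,-2,0, -2,0,-2,0]' 0.3 40;python3 -m handwheel '[0,0,0,0, 0,0,0,0, 0,0,0,0, 0,0,0,0, 0,0,0,0, 0,0,0,0, 0,0,0,0, 0,0,0,0, 0,0,0,0, 0,0,0,0]' 1 40; python3 - <<'E'
from h import *
snap('wrist','wrist7');snap('side','side7');crop('side7',240,160,370,260,6);print(ctrl.get_obs()['force'],ctrl.get_obs()['wrist_torque'])
E
```

```text
time: 9.3
eef_pos: [0.4925, 0.0224, 0.0677]
orientation: [3.141, -0.0, 1.547]
force: [-0.0, -0.3, -0.9]
grip_width: 0.0599
time: 10.13
eef_pos: [0.4927, 0.0225, 0.0676]
orientation: [3.141, -0.0, 1.547]
force: [-0.0, 0.9, 2.3]
grip_width: 0.0133
[0.08787966 1.30986803 2.10842594] [0.21537595 0.09955432 0.00597969]
```

View pics/wrist7.png

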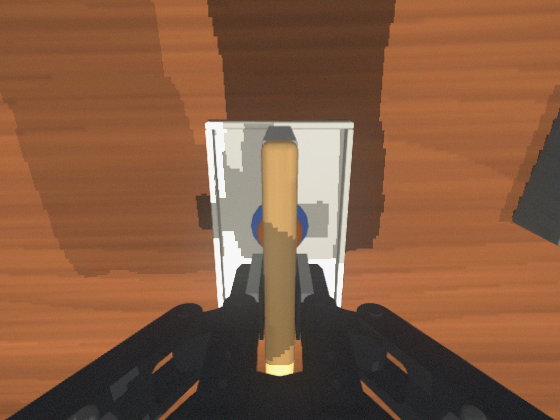

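View pics/side7_c240_160.png

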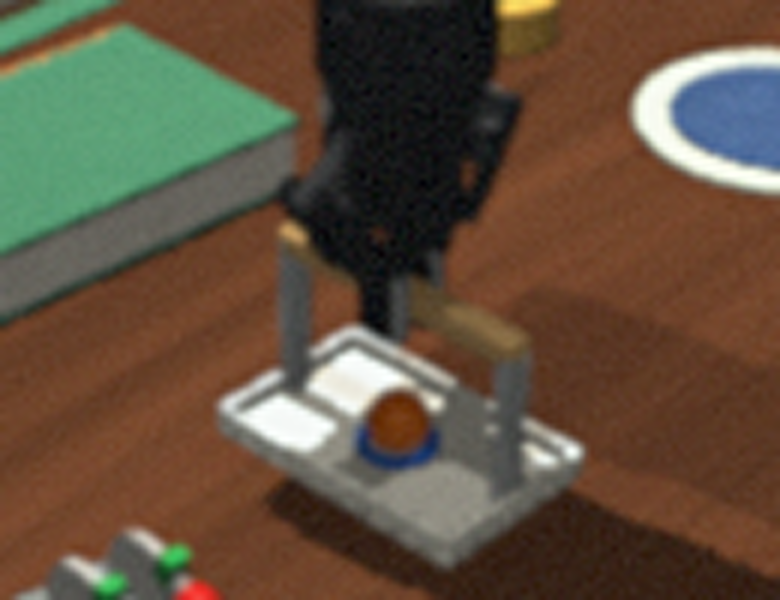

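Bar gripped with a 13 mm opening, and the ball is still in the ring. Lifting gently.

```bash
python3 -m handwheel '[0,0,0,0, 0,0,0,0, 0,0,0.5,0, 0,0,1.5,0, 0,0,3,0, 0,0,5,0, 0,0,8,0, 0,0,12,0, 0,0,17,0, 0,0,22,0, 0,0,27,0, 0,0,32,0, 0,0,36,0, 0,0,40,0, 0,0,43,0, 0,0,45,0, 0,0,46,0, 0,0,46,0, 0,0,46,0, 0,0,46,0]' 1 60; python3 - <<'E'
from h import *
snap('wrist','wrist8');snap('side','side8');crop('side8',240,130,370,240,6);print(ctrl.get_obs()['force'],ctrl.get_obs()['wrist_torque'])
E
```

```text
time: 11.9
eef_pos: [0.4924, 0.0224, 0.1132]
orientation: [-3.141, 0.0, 1.547]
force: [-0.7, 0.3, -2.6]
grip_width: 0.0128
[-0.36025407  0.51339756 -3.10937769] [-0.01219794 -0.0313966  -0.0017681 ]
```

View pics/wrist8.png

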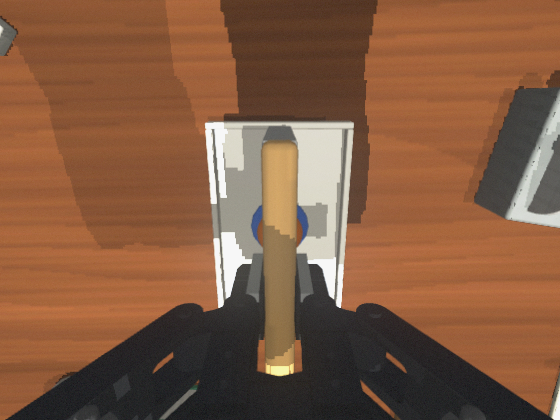

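View pics/side8_c240_130.png

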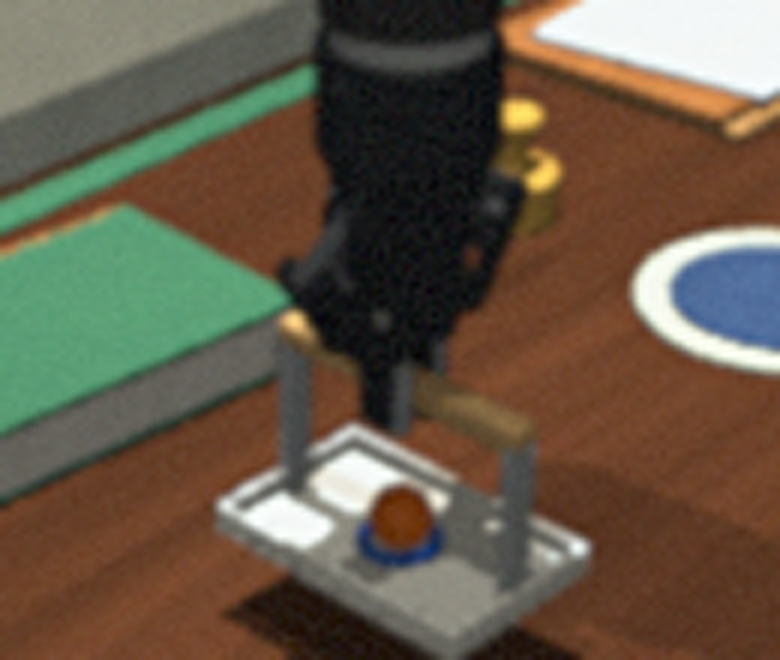

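```bash
python3 -m handwheel '[0,0,0.5,0, 0,0,1.5,0, 0,0,3,0, 0,0,5,0, 0,0,8,0, 0,0,12,0, 0,0,17,0, 0,0,22,0, 0,0,27,0, 0,0,32,0, 0,0,37,0, 0,0,42,0, 0,0,46,0, 0,0,50,0, 0,0,53,0, 0,0,55.5,0, 0,0,57,0, 0,0,58,0, 0,0,58,0, 0,0,58,0]'
python3 -m handwheel '[0.1,-1,0,0, 0.3,-3,0,0, 0.7,-6,0,0, 1.2,-10,0,0, 1.8,-15,0,0, 2.5,-21,0,0, 3.3,-28,0,0, 4.2,-36,0,0, 5.3,-45,0,0, 6.5,-55,0,0, 7.7,-65,0,0, 8.8,-75,0,0, 10,-85,0,0, 11.2,-95,0,0, 12.3,-104,0,0, 13.2,-112,0,0, 14,-119,0,0, 14.7,-125,0,0, 15.2,-129,0,0, 15.4,-131,0,0]'
python3 -c "
from h import *
snap('wrist','wrist9');snap('side','side9')
print(ctrl.get_obs()['time'])"
```

```text
time: 13.67
eef_pos: [0.4925, 0.0224, 0.1714]
orientation: [-3.141, -0.0, 1.547]
force: [-0.1, -0.3, -1.2]
grip_width: 0.0129
time: 15.33
eef_pos: [0.5081, -0.1091, 0.1715]
orientation: [-3.142, 0.0, 1.547]
force: [-0.5, 0.6, -2.1]
grip_width: 0.0131
15.4333
```

View pics/side9.png

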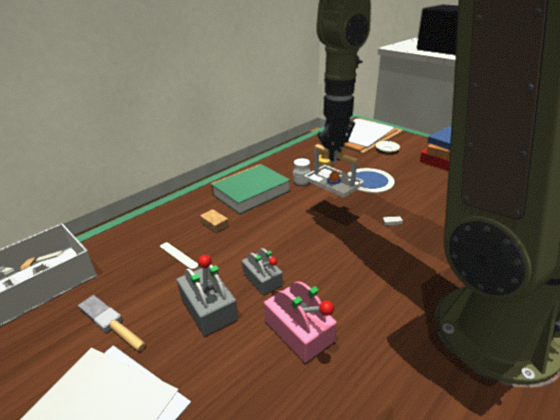

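The ball is still in the ring in this picture. Two more stages.

```bash
python3 -m handwheel '[0.1,-1,0,0, 0.3,-3,0,0, 0.7,-6,0,0, 1.2,-10,0,0, 1.8,-15,0,0, 2.4,-21,0,0, 3.2,-28,0,0, 4.2,-36,0,0, 5.2,-45,0,0, 6.3,-54,0,0, 7.4,-63,0,0, 8.4,-72,0,0, 9.5,-81,0,0, 10.5,-90,0,0, 11.4,-98,0,0, 12.3,-105,0,0, 13,-111,0,0, 13.5,-116,0,0, 13.9,-119,0,0, 14,-121,0,0]'
python3 -m handwheel '[0.1,-1,0,0, 0.3,-3,0,0, 0.7,-6,0,0, 1.2,-10,0,0, 1.8,-15,0,0, 2.4,-21,0,0, 3.2,-28,0,0, 4.2,-36,0,0, 5.2,-45,0,0, 6.3,-54,0,0, 7.4,-63,0,0, 8.4,-72,0,0, 9.5,-81,0,0, 10.5,-90,0,0, 11.4,-98,0,0, 12.3,-105,0,0, 13,-111,0,0, 13.5,-116,0,0, 13.9,-119,0,0, 14,-121,0,0]'
python3 -m handwheel '[0,0,0,0, 0,0,0,0, 0,0,0,0, 0,0,0,0]'
python3 -c "
from h import *
snap('wrist','wrist10');snap('side','side10');snap('scene','scene10')
crop('side10',290,80,420,210,5);crop('scene10',60,170,200,280,5)
print(ctrl.get_obs()['time'])"
```

```text
time: 17.1
eef_pos: [0.5221, -0.2299, 0.1715]
orientation: [-3.142, -0.0, 1.547]
force: [0.5, 0.2, -2.2]
grip_width: 0.0127
time: 18.77
eef_pos: [0.5361, -0.3509, 0.1715]
orientation: [-3.142, -0.0, 1.547]
force: [-0.3, 0.3, -2.5]
grip_width: 0.0129
time: 19.1
eef_pos: [0.536, -0.3502, 0.1716]
orientation: [3.142, -0.0, 1.547]
force: [0.5, 0.5, -2.1]
grip_width: 0.0129
19.25
```

View pics/side10_c290_80.png

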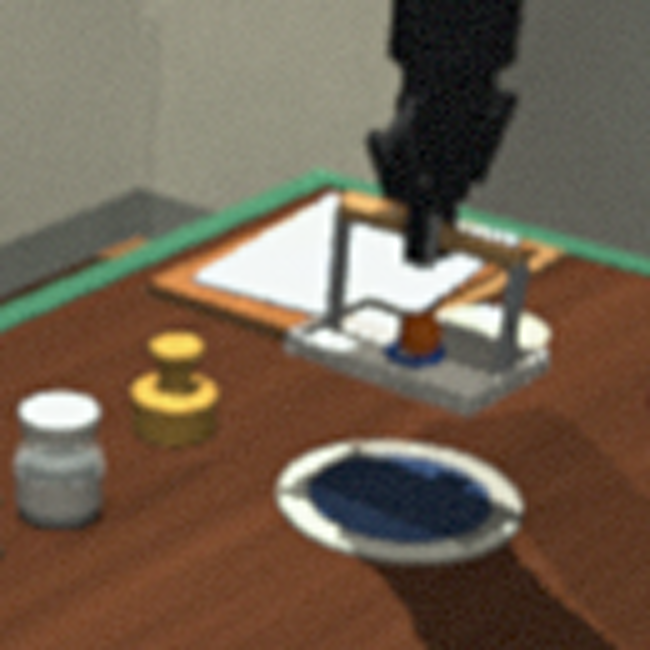

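View pics/scene10_c60_170.png

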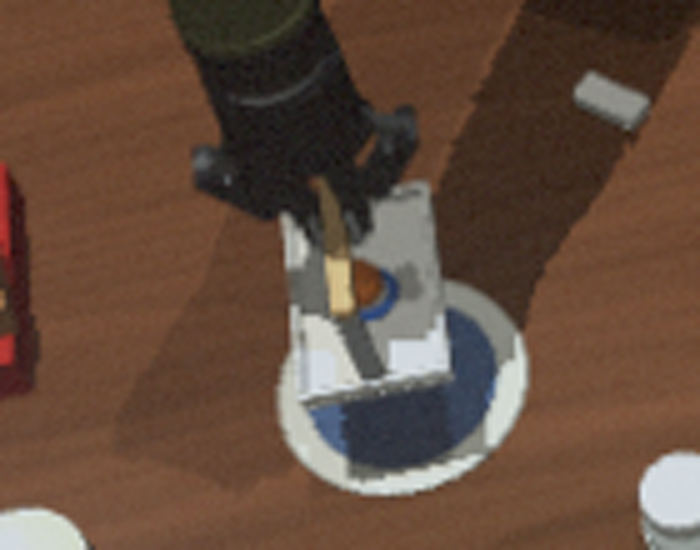

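View pics/wrist10.png

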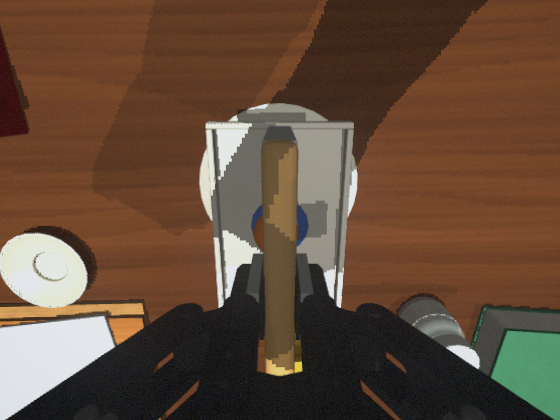

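View pics/scene10.png

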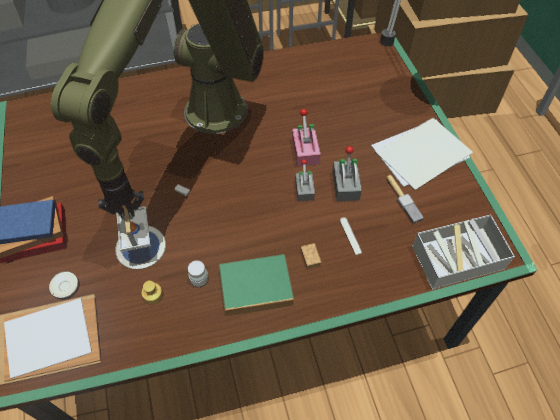

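```bash
python3 - <<'E'
from h import *
S=load('scene10');D=load('side10')
def cv(u0,v0,s): return lambda p:((p[0]+.5)/s-.5+u0,(p[1]+.5)/s-.5+v0)
a=cv(60,170,5);b=cv(290,80,5)
P=np.array([atz(S,*a(p),.118) for p in [(283,213),(430,183),(451,372),(301,398)]]);print(P.round(4),P.mean(0),np.linalg.norm(np.diff(P,axis=0),axis=1))
for p in [(287,340),(547,352),(370,300),(468,400)]: print(atz(D,*b(p),.118))
for n,p,q in [('left/front',(451,372),(287,340)),('frontL',(301,398),(370,300)),('back right',(430,183),(468,400)),('back left',(283,213),(548,352))]: print(n,tri((S,*a(p)),(D,*b(q))))
print(ctrl.get_obs()['qvel'])
E
```

```text
[[ 0.4692 -0.3929  0.118 ]
 [ 0.4706 -0.3008  0.118 ]
 [ 0.61   -0.3052  0.118 ]
 [ 0.605  -0.3945  0.118 ]] [ 0.53868762 -0.34834659  0.118     ] [0.09211616 0.13950481 0.08941457]
[ 0.6015665  -0.29776773  0.118     ]
[ 0.46888102 -0.39225917  0.118     ]
[ 0.59837297 -0.38696324  0.118     ]
[ 0.46919974 -0.29972135  0.118     ]
left/front (array([ 0.60711898, -0.30580608,  0.11357097]), [np.float64(0.07627279918548194), np.float64(0.07627279918553435)])
frontL (array([ 0.60293482, -0.39490885,  0.11435104]), [np.float64(0.36475166275723037), np.float64(0.3647516627573145)])
back right (array([ 0.46994996, -0.30094237,  0.11725537]), [np.float64(0.09739052895924002), np.float64(0.09739052895927741)])
back left (array([ 0.46874473, -0.39306316,  0.11767578]), [np.float64(0.16051338362954837), np.float64(0.1605133836294041)])
[-0.00145783  0.00151171 -0.00089626 -0.00214494 -0.00155602  0.00503667]
```

Tray centre measures about (0.537, -0.349), against the pad at (0.537, -0.3505). The tray sits the same in the gripper as when first gripped, so I'm handing in.

```bash
python3 -c "
from station import close_job
print(close_job())"
```

```text
the job is handed in; nothing more can be done
None
```

I did both parts in the order asked and handed in at about 19 s of the 72 s allowed, with the tray still held over the pad. No verdict came back, so these are my own measurements.

- **Lever:** I gripped the knob of the larger grey box, moved the lever to the green mark and let go. Measured from three cameras, it stood at about 0.506, against 0.5 for the mark. I did not touch the pink and small grey look-alikes.
- **Tray position:** I lifted the tray by its handle at 60 N and carried it slowly to the pad. Its centre is within about 2 mm of the pad's centre. By the arm's reading the underside is about 10 cm above the pad's top; the cameras put it 1–2 mm lower.
- **Tray level and still:** The ball was still in its ring in the last pictures and joint speeds were near zero. The wrist picture shows the tray sitting in the gripper exactly as it did on the table.
- **Everything else:** The last overview picture shows the rest of the bench as it was.

**One disagreement:** the tray corners worked out from the two fixed cameras differ in height by about 4 mm. That would be a tilt of about 1.5°. I put it down to pixel-reading error, because the wrist picture shows no change.

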